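# Take the lift-off lid from the storage chest

## Task

Open the white storage chest on its hinge until the lid stands more or less upright, feel for the angle at which it comes free and draw it up off its hinge pins without dragging, tipping or lifting the chest. Then lay the lid gently, top side up, in the middle of the grey woven tray and let go of it, leaving the other things on the worktop alone.

Things in the scene. Friction and masses are not known exactly. Their poses are not given: they have to be found in the camera images.
- chest: White open storage chest, loose on the worktop, 4 kg, 100 deep (x) x 200 wide (y) x 95 mm high. Origin: centre of its underside; x points to its back (hinge side, away from the robot), z up. Behind its back wall two steel brackets (y = +-42 to 52 mm) hold a brass hinge rod.
- hinge_pins (a point): Midpoint of the hinge rod's axis, 76 mm behind the chest's centre, 108 mm above the worktop, along the chest's y. The rod's two ends (the pins, y = +-50 to +-77 mm) are flattened to 5 x 15 mm. The rod is stiff and its flats stand at an unknown angle: the lid comes off only in line with them, within about 10 degrees, somewhere between 59 and 97 degrees from closed (90 = upright).
- lid: Wooden lid, 0.38 to 0.52 kg, closed on the chest: board 104 (x) x 204 (y) x 10 mm. Origin: centre of the board's underside; z out of its top face, x toward the hinge edge. There two dark steel hooks (y = +-54 to +-74, x = 48 to 100, z = 0 to 27 mm) enclose the pins; their 7 mm mouths face the lid's +x. Opposite is a steel bar handle.
- lid_bar (a point): Middle of the lid's round handle bar, 12 mm thick, 108 mm long along the lid's y between its arms; x = -84, z = +34 mm in the lid's frame, about 40 mm clear of the board's edge, 161 mm from the hinge axis. It can turn between gripping fingers.
- lid_knuckles (a point): Point of the lid on the hinge axis while it is hung: x = +76, y = 0, z = +13 mm in the lid's frame. At the right angle the lid draws off freely along its own board plane, away from the rod, and is clear after 32 mm. At other angles its hooks catch on the pins within 2 to 30 mm; pulling more than about 10 N harder than the lid's weight tips the chest, so ease back and try another angle.
- tray: Grey woven place tray, 198 (x) x 218 (y) x 9 mm, fixed flat on the worktop. Origin: centre of its underside; z up.
- glass: Clear drinking glass, 80 mm wide, 91 mm high, a bystander. Origin: centre of its underside.
- green_mug: Green and white mug, 86 mm wide, 88 mm high, a bystander. Origin: centre of its underside.
- shaker: Salt shaker, 44 mm wide, 90 mm high, a bystander. Origin: centre of its underside.
- egg_timer: Teal egg timer, 63 mm wide, 58 mm high, a bystander. Origin: centre of its underside.
- lid_stop (a point): Top of a steel stop on the chest behind the middle of the rod, 139 mm above the worktop. The lid can lean back on it and stay (108 degrees); let go short of upright, it falls shut. Above runs a fixed 12 mm rail along y (x = 0.570, z = 0.466 m, y = -0.45 to 0.50): a vertical gripper on the raised lid's bar would hit it; leaning back 30 to 45 degrees toward the robot clears it.

How it is judged (in metres and radians):
On the way, in this order (a step that is already met when the one before it is completed fails the run):
1. the lid is raised on its hinge to at least 50 degrees, still hung on its pins (angle between lid's own z axis and vertical above 0.87 rad and distance between lid_knuckles and hinge_pins below 0.012 m), for 0.2 s.
2. the lid is clear above the pins and still about upright (40 to 125 degrees) (z of lid_knuckles in the frame of chest above 0.14 m and angle between lid's own z axis and vertical between 0.7 and 2.18 rad), for 0.1 s.
At the end, for the whole second after the job is handed in: The lid lies flat (within 5 degrees), top side up, at rest on the tray, the centre of its board within 30 mm of the tray's centre, and is released; the chest stands upright (within 3 degrees) and within 20 mm of where it stood (horizontal distance between lid and tray below 0.03 m and z of lid in the frame of tray between 0.004 and 0.018 m and angle between lid's own z axis and vertical below 0.09 rad and linear speed of lid below 0.02 m/s and contact force between lid and the fingers below 0.2 N and distance of chest from where it was at the start of the episode below 0.02 m and angle between chest's own z axis and vertical below 0.053 rad); the robot touches nothing.
It fails at once if the chest is dragged, lifted or tipped (moved over 20 mm or tilted over 3 degrees) (distance of chest from where it was at the start of the episode above 0.02 m or angle between chest's own z axis and vertical above 0.053 rad).
It fails at once if the lid is dropped or slammed (faster than 0.9 m/s) (linear speed of lid above 0.9 m/s).
It fails at once if a bystander is moved over 30 mm (distance of any of glass, green_mug, shaker, egg_timer from where it was at the start of the episode above 0.03 m).
It also fails if it takes over 72 s, if anything falls off the work surface, if the arm or the gripper's body presses on something with over 40 N, if the wrist force passes 120 N, or if a joint passes its speed limit or range.

## Robot

A 6-joint arm with a two-finger parallel gripper is mounted at the origin on a cart in front of the work surface, level with it; the furniture and walls round the work are solid. World frame = base frame: x ahead of the robot, y to its left, z up, the work surface at z = 0. Lengths are in mm, angles in degrees, forces in N, time in s.
With the tool pointing down it reaches from about 350 to 725 mm from the base axis. Payload 4.3 kg.
Tool frame: the origin (TCP) lies between the finger pads; the fingertips stand 17 mm ahead of it and the grasp point (between the pads) lies 2 mm behind it; z points along the fingers, y is the line along which they close (so a half turn about z gives the same grasp; the last joint's range is limited). The gripper opens to 85 mm and grips with 20 to 120 N. Pads are 22 mm wide; open, the fingers measure 114 mm over their backs; the gripper's body (76 mm by 85 mm) begins 54 mm behind the grasp point. The pads swing forward as they close: fully open they stand 13 mm farther back than shut.
Start: joints at [-76.278, 21.618, 4.641, 73.018, 0, 83.68], TCP at [197.07, -540.211, 248.329] pointing down, gripper open.
Joint ranges: [-156.06, 156.06], [-48.1, 94.91], [-58.44, 69.94], [-101.28, 121.22], [-78.64, 73.56], [-180, 180]. Speed limits (degrees/s): [147.25, 147.25, 180, 180, 180, 180].

## Interface

Orientations are given as a 3x3 rotation matrix whose columns are the frame's x, y, z axes.
In Python, from workcell import manip gives the robot as it stands.
- The arm moves only by the tool send_rows, never from a script. Its argument "increments" is a list of rows, each an object with "slide": the shift along the world's x, y, z each as a share of 250 mm, from -1 to 1, a list of three; "dr": the turn, a rotation vector about the world's x, y, z each as a share of pi/2 rad, from -1 to 1, a list of three. In form: [{"slide": [dx, dy, dz], "dr": [wx, wy, wz]}, ...]. A call has 1 to 12 rows; each row is the pose to reach, as a shift and turn from the pose commanded when the call began; what a row does not reach only later rows make up. A row lasts 1/12 s, in which the tool goes at most 41.7 mm and 7.16 degrees, less where a joint would pass 70% of its speed; a pose out of reach is approached as far as the arm can. A call with a number of a shift or a turn outside -1 to 1 is refused whole. A call with a gripper value outside its range is refused whole. "hand" is the opening, from -1 (shut) to 1 (fully open), set as the call begins (left out, the last holds). The fingers move at their own pace and stop on an object; "newtons" is the grip in N (left out, the last holds). Time passes only in rows, so rows that repeat a pose let the fingers close. It gives the time, the measured TCP pose, the force, the opening and the grip force at its end, in the units of the state.
- manip.sense(): the state, without advancing time (a new reading comes with each control period).
- manip.grab_frame(name): name is "side" or "top"; returns (picture, depth): 384x512x3 uint8, blue, green, red; 384x512 float32, mm along the optical axis (not along the pixel's ray), 0 where there is no reading.
- manip.get_calibration(name): a dict with "intrinsics" (3x3 intrinsics, pixels), "dist_coeffs" ([k1, k2, p1, p2, k3] as OpenCV has them; the pictures are not rectified), "rvec" (rotation vector, rad) and "tvec" (3), from world to camera coordinates, as OpenCV has them. Camera axes: x right, y down, z forward; pixel columns grow to the right and rows downward; lengths in mm; the calibration is good to about 2 mm. A picture is of the moment at which its call begins. get_calibration takes no time and is no camera call.
- manip.close_job(): hands the job in; it is judged then, once.
The state is a dict: "clock": time; "joints": joint angles; "qvel": joint speeds; "joint_torque": joint torques, N m; "eef_pos": TCP position; "orientation": TCP orientation; "contact_force": force on the tool from outside, world axes, zero at the start; "torque": the same for the moment, N m; "gripper_width": finger opening in mm; "finger_force": force on a finger pad.
Only numpy, scipy, OpenCV 4.12 (cv2) and the standard library are available. Lean on these libraries where they do the work, as an engineer would, in place of code of your own. Each camera call takes 0.05 s, during which the arm holds its last target. There are 200 camera calls.

## Working session

There is one attempt and no reset: what is moved stays moved. The work goes in short steps, Python scripts to look and compute and a tool call to move; the robot and the scene stay as the last step left them, time stands still between calls to the robot, and variables do not carry over. Pictures are saved under pics/ and viewed, at most 10 in all, crops included, and the job is handed in when it is done.

Besides the shell and the picture viewer there is one more tool, called after ">>>" as name(argument=value, ...), one argument or row to a line, values as JSON. send_rows: Moves the arm, as the interface text tells. Its arguments: {"type":"object","properties":{"increments":{"type":"array"},"hand":{"type":"number"},"newtons":{"type":"number"}},"required":["increments"]}

```bash
mkdir -p pics
cat > h.py <<'E'
import numpy as np,cv2
from workcell import manip
def cal(n):
    c=manip.get_calibration(n);R=cv2.Rodrigues(np.array(c['rvec'],float))[0]
    return np.array(c['intrinsics'],float),np.array(c['dist_coeffs'],float),R,np.array(c['tvec'],float).ravel()
def cloud(n,d):
    K,D,R,t=cal(n);h,w=d.shape
    g=np.stack(np.meshgrid(np.arange(w),np.arange(h)),-1).reshape(-1,1,2).astype(float)
    u=cv2.undistortPoints(g,K,D).reshape(h,w,2)
    P=np.concatenate([u,np.ones((h,w,1))],-1)*d[...,None]
    return (P-t)@R   # world
def shot(n,tag):
    im,d=manip.grab_frame(n);cv2.imwrite(f'pics/{tag}.png',im);np.save(f'pics/{tag}.npy',d);return im,d
E
python3 - <<'E'
from h import *
a,_=shot('top','t0');b,_=shot('side','s0')
print(manip.sense())
E
```

```text
{'clock': 0.1, 'joints': array([-7.62754087e+01,  2.16580209e+01,  4.57005306e+00,  7.30198468e+01,
       -2.55604223e-03,  8.36806459e+01]), 'qvel': array([-0.07424962, -0.15100875,  0.34943617, -0.06513313,  0.03132084,
       -0.07458811]), 'joint_torque': array([ 1.79814841e-03, -4.64692783e+01,  2.70583212e+01,  1.20410789e-02,
       -4.59147600e-05, -1.42718370e-06]), 'eef_pos': array([ 196.93568639, -539.61222297,  247.44759945]), 'orientation': array([[ 9.39430043e-01,  3.42740360e-01, -4.89785342e-04],
       [ 3.42740671e-01, -9.39428299e-01,  1.81740798e-03],
       [ 1.62780853e-04, -1.87519701e-03, -9.99998229e-01]]), 'contact_force': array([ 0.0555174 , -0.0673913 , -0.34338535]), 'torque': array([ 0.02750046, -0.04649395, -0.00056644]), 'finger_force': 0.0, 'gripper_width': 85.57651521152083}
```

View pics/t0.png

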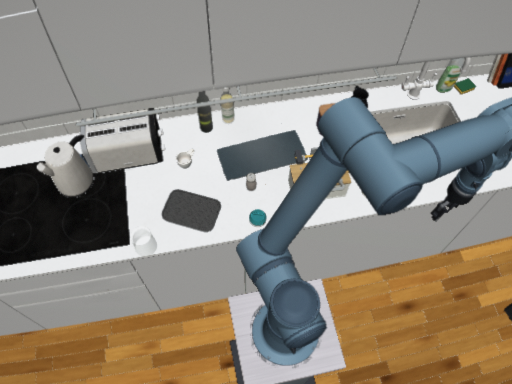

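View pics/s0.png

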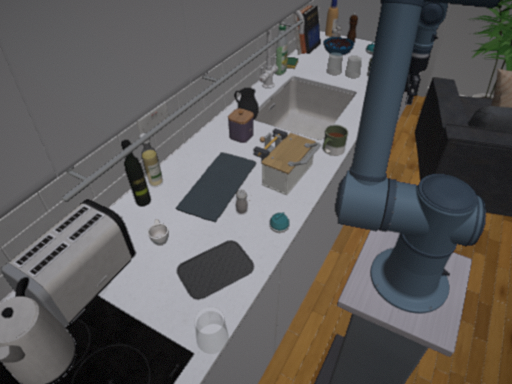

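```bash
cat > m.py <<'E'
from h import *
for n,f in(('top','t0'),('side','s0')):
    im=cv2.imread(f'pics/{f}.png');d=np.load(f'pics/{f}.npy');P=cloud(n,d)
    ok=(d>0);g=im.max(2)
    # tray
    m=ok&(abs(P[...,2]-8)<9)&(g<110)&(P[...,0]>200)&(P[...,0]<700)
    k,l,s,c=cv2.connectedComponentsWithStats(m.astype(np.uint8))
    for i in range(1,k):
        if s[i,4]>150:
            Q=P[l==i];r=cv2.minAreaRect(Q[:,:2].astype(np.float32));print(n,'dark',s[i,4],r,'z',np.median(Q[:,2]))
    hsv=cv2.cvtColor(im,cv2.COLOR_BGR2HSV)
    m=ok&(P[...,2]>90)&(P[...,2]<118)&(hsv[...,0]>5)&(hsv[...,0]<25)&(hsv[...,1]>70)&(P[...,0]>250)&(P[...,0]<700)
    k,l,s,c=cv2.connectedComponentsWithStats(m.astype(np.uint8))
    for i in range(1,k):
        if s[i,4]>30:
            Q=P[l==i];r=cv2.minAreaRect(Q[:,:2].astype(np.float32));print(n,'wood',s[i,4],c[i],r,cv2.boxPoints(r).tolist(),'z',np.median(Q[:,2]))
    m=ok&(P[...,2]>25)&(P[...,2]<130)&(P[...,0]>200)&(P[...,0]<720)&(abs(P[...,1])<600)
    k,l,s,c=cv2.connectedComponentsWithStats(m.astype(np.uint8))
    for i in range(1,k):
        if s[i,4]>30:
            Q=P[l==i];print(n,'obj',s[i,4],c[i].round(),Q.min(0).round(),Q.max(0).round())
im=cv2.imread('pics/s0.png')[110:210,220:360];cv2.imwrite('pics/c0.png',cv2.resize(im,None,fx=5.6,fy=5.6,interpolation=cv2.INTER_CUBIC))
E
python3 m.py
```

```text
top dark 1669 ((648.9913330078125, -72.48135375976562), (113.35712432861328, 329.0956115722656), 2.917120933532715) z 8.201638336581942
top dark 8522 ((546.5511474609375, 709.390380859375), (307.2140808105469, 495.3480529785156), 0.10185354202985764) z 5.429177330088277
top dark 1666 ((488.10498046875, 232.0938720703125), (199.45889282226562, 133.95619201660156), 60.8680534362793) z 5.685922755907401
top wood 175 [296.66857143 170.28      ] ((522.781494140625, -154.33164978027344), (49.97988510131836, 97.83445739746094), 46.24678421020508) [[470.16546630859375, -138.55361938476562], [540.8338012695312, -206.21139526367188], [575.3975219726562, -170.10968017578125], [504.72918701171875, -102.451904296875]] z 105.72909387695326
top wood 76 [345.97368421 178.        ] ((456.46563720703125, -324.3829650878906), (27.079580307006836, 49.63139343261719), 80.13150787353516) [[429.6965637207031, -333.4693298339844], [478.5935974121094, -341.9754943847656], [483.2347106933594, -315.2966003417969], [434.3376770019531, -306.7904357910156]] z 105.92960063344518
top obj 1535 [119. 160.] [644. 306.
[... 1248 characters left out ...]
 89.27814483642578) [[558.9631958007812, -285.0235290527344], [574.2175903320312, -285.2157287597656], [575.2783813476562, -201.02005004882812], [560.0239868164062, -200.82785034179688]] z 111.62949092945556
side obj 143 [249. 125.] [ 713. -391.   26.] [ 720. -323.  104.]
side obj 536 [335. 138.] [ 357. -501.   25.] [ 439. -378.   91.]
side obj 2311 [284. 157.] [ 400. -340.   25.] [ 592. -131.  130.]
side obj 229 [241. 200.] [517. -12.  25.] [558.  25.  91.]
side obj 273 [280. 221.] [370. -14.  25.] [428.  39.  59.]
side obj 267 [158. 232.] [658. 195.  25.] [720. 262.  53.]
side obj 2986 [ 90. 280.] [648. 311.  25.] [720. 600. 130.]
side obj 1114 [210. 327.] [341. 376.  25.] [413. 448.  94.]
```

View pics/c0.png

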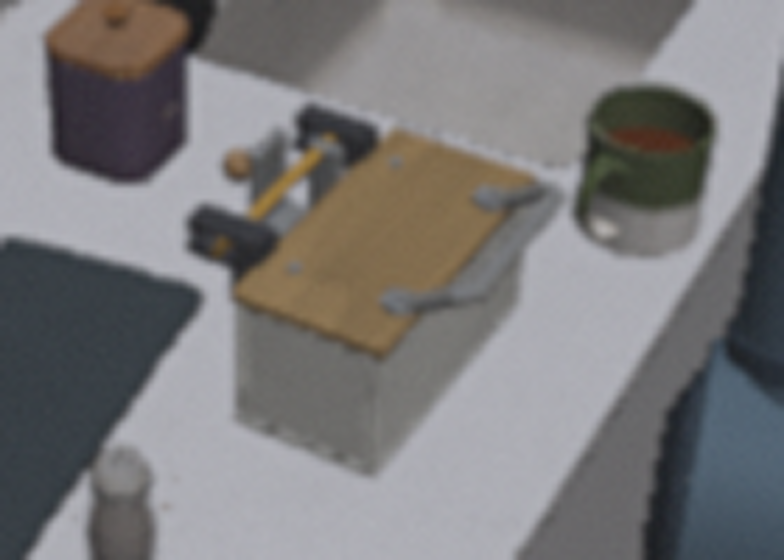

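```bash
cat >> h.py <<'E'
from scipy.spatial.transform import Rotation as Ro
YAW=-3.2
def tool(tilt,yaw=YAW):
    s,c=np.sin(np.radians(tilt)),np.cos(np.radians(tilt))
    return Ro.from_euler('z',yaw,degrees=True).as_matrix()@np.array([[0,c,s],[1,0,0],[0,s,-c]])
def rel(p0,R0,p1,R1):
    return ((np.array(p1)-p0)/250).round(4),(Ro.from_matrix(R1@R0.T).as_rotvec()/(np.pi/2)).round(4)
E
python3 - <<'E'
from h import *
for n,f in(('top','t0'),('side','s0')):
    d=np.load(f'pics/{f}.npy');P=cloud(n,d);
    m=(d>0)&(P[...,2]>118)&(P[...,2]<150)&(P[...,0]>380)&(P[...,0]<425)&(P[...,1]>-300)&(P[...,1]<-150)
    Q=P[m];print(n,len(Q));
    if len(Q):
        print(Q.min(0),Q.max(0),np.median(Q,0)); 
        if len(Q)>8: print(np.polyfit(Q[:,1],Q[:,0],1), np.percentile(Q[:,2],[50,80,95]), np.percentile(Q[:,1],[3,97]))
    m=(d>0)&(abs(P[...,0]-570)<35)&(abs(P[...,1]+237)<40)&(P[...,2]>100)
    Q=P[m];print(len(Q),np.c_[Q][:20].round())
p0=np.array([197.07,-540.211,248.329]);R0=manip.sense()['orientation']
T=tool(38);print(T.round(3))
bar=np.array([407.5,-228,129]);g=bar+2*T[:,2]
print(g,g-90*T[:,2],rel(p0,R0,g-90*T[:,2],T))
E
```

```text
top 47
[ 395.66377488 -299.90240583  123.32959108] [ 423.44590279 -250.26689015  140.99349654] [ 402.4575513  -276.76369212  132.70514235]
[-2.72303384e-01  3.29483266e+02] [132.70514235 135.25140158 139.04464743] [-296.16346688 -253.42000796]
2155 [[ 599. -198.  756.]
 [ 597. -200.  757.]
 [ 599. -204.  756.]
 [ 602. -207.  753.]
 [ 601. -210.  753.]
 [ 600. -212.  754.]
 [ 598. -214.  755.]
 [ 600. -217.  753.]
 [ 598. -219.  754.]
 [ 599. -222.  753.]
 [ 603. -227.  750.]
 [ 600. -228.  752.]
 [ 601. -232.  751.]
 [ 602. -235.  750.]
 [ 600. -237.  751.]
 [ 602. -240.  749.]
 [ 602. -245.  749.]
 [ 601. -248.  750.]
 [ 599. -250.  750.]
 [ 603. -254.  747.]]
side 123
[ 395.77995169 -297.21167115  118.05417219] [ 424.80038149 -167.04481535  138.10422965] [ 405.92264335 -226.17039542  132.21719339]
[2.27147276e-02 4.12495185e+02] [132.21719339 134.34656991 137.03161276] [-292.79510367 -168.02776457]
663 [[ 600. -200.  591.]
 [ 599. -204.  590.]
 [ 599. -209.  589.]
 [ 598. -214.  588.]
 [ 597. -216.  587.]
 [ 598. -225.  585.]
 [ 599. -232.  583.]
 [ 598. -236.  582.]
 [ 598. -241.  581.]
 [ 599. -249.  579.]
 [ 598. -254.  577.]
 [ 597. -257.  577.]
 [ 599. -268.  574.]
 [ 597. -270.  573.]
 [ 597. -201.  589.]
 [ 598. -208.  587.]
 [ 599. -214.  585.]
 [ 598. -219.  584.]
 [ 598. -225.  582.]
 [ 599. -232.  580.]]
[[ 0.056  0.787  0.615]
 [ 0.998 -0.044 -0.034]
 [ 0.     0.616 -0.788]]
[ 408.72940303 -228.0687343   127.42397849] [ 353.40626678 -224.97569079  198.34494632] (array([ 0.6253,  1.2609, -0.1999]), array([-0.2668, -0.3593,  0.7129]))
```

>>> send_rows(
  increments=[
    {"slide":[0.3,0.75,0.0],"dr":[-0.267,-0.359,0.713]},
    {"slide":[0.3,0.75,0.0],"dr":[-0.267,-0.359,0.713]},
    {"slide":[0.3,0.75,0.0],"dr":[-0.267,-0.359,0.713]},
    {"slide":[0.3,0.75,0.0],"dr":[-0.267,-0.359,0.713]},
    {"slide":[0.3,0.75,0.0],"dr":[-0.267,-0.359,0.713]},
    {"slide":[0.3,0.75,0.0],"dr":[-0.267,-0.359,0.713]},
    {"slide":[0.3,0.75,0.0],"dr":[-0.267,-0.359,0.713]},
    {"slide":[0.3,0.75,0.0],"dr":[-0.267,-0.359,0.713]},
    {"slide":[0.3,0.75,0.0],"dr":[-0.267,-0.359,0.713]},
    {"slide":[0.3,0.75,0.0],"dr":[-0.267,-0.359,0.713]},
    {"slide":[0.3,0.75,0.0],"dr":[-0.267,-0.359,0.713]},
    {"slide":[0.3,0.75,0.0],"dr":[-0.267,-0.359,0.713]},
  ],
  hand=1,
  newtons=25,
)

```text
clock: 1.1
eef_pos: [271.0, -352.6, 247.0]
orientation: [[0.058, 0.786, 0.616], [0.998, -0.047, -0.034], [0.003, 0.617, -0.787]]
contact_force: [0.0, 0.3, -0.4]
gripper_width: 85.1
finger_force: 0.0
```

>>> send_rows(
  increments=[
    {"slide":[0.325,0.511,-0.2],"dr":[0,0,0]},
    {"slide":[0.325,0.511,-0.2],"dr":[0,0,0]},
    {"slide":[0.325,0.511,-0.2],"dr":[0,0,0]},
    {"slide":[0.325,0.511,-0.2],"dr":[0,0,0]},
    {"slide":[0.325,0.511,-0.2],"dr":[0,0,0]},
    {"slide":[0.325,0.511,-0.2],"dr":[0,0,0]},
  ],
)

```text
clock: 1.6
eef_pos: [353.5, -221.4, 197.1]
orientation: [[0.052, 0.787, 0.615], [0.999, -0.042, -0.031], [0.001, 0.616, -0.788]]
contact_force: [-0.3, -0.1, 0.3]
gripper_width: 85.3
finger_force: 0.0
```

Run:
```python
from h import *
shot('side','s1');shot('top','t1')
im=np.hstack([cv2.imread('pics/s1.png')[80:230,220:400],cv2.imread('pics/t1.png')[120:270,240:420]])
cv2.imwrite('pics/c1.png',cv2.resize(im,None,fx=2.2,fy=2.2,interpolation=cv2.INTER_CUBIC))
```

```text
(no output)
```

View pics/c1.png

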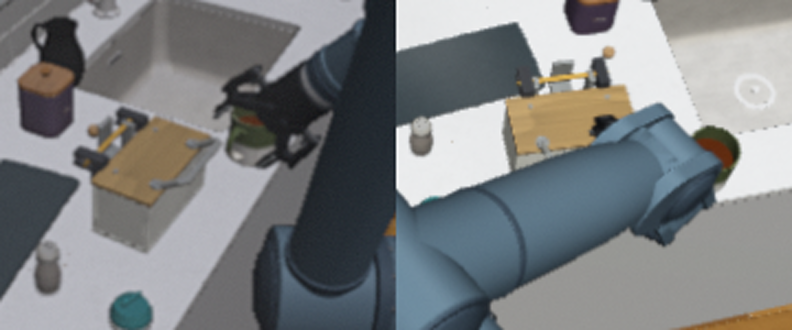

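>>> send_rows(
  increments=[
    {"slide":[0.074,-0.004,-0.093],"dr":[0,0,0]},
    {"slide":[0.148,-0.008,-0.187],"dr":[0,0,0]},
    {"slide":[0.221,-0.012,-0.28],"dr":[0,0,0]},
    {"slide":[0.221,-0.012,-0.28],"dr":[0,0,0]},
    {"slide":[0.221,-0.012,-0.28],"dr":[0,0,0]},
    {"slide":[0.221,-0.012,-0.28],"dr":[0,0,0]},
  ],
)

```text
clock: 2.2
eef_pos: [408.8, -230.2, 129.7]
orientation: [[0.058, 0.786, 0.615], [0.998, -0.046, -0.035], [0.0, 0.616, -0.788]]
contact_force: [0.6, -0.2, -0.1]
gripper_width: 85.0
finger_force: 0.0
```

>>> send_rows(
  increments=[
    {"slide":[0,0,0],"dr":[0,0,0]},
    {"slide":[0,0,0],"dr":[0,0,0]},
    {"slide":[0,0,0],"dr":[0,0,0]},
    {"slide":[0,0,0],"dr":[0,0,0]},
    {"slide":[0,0,0],"dr":[0,0,0]},
    {"slide":[0,0,0],"dr":[0,0,0]},
    {"slide":[0,0,0],"dr":[0,0,0]},
    {"slide":[0,0,0],"dr":[0,0,0]},
    {"slide":[0,0,0],"dr":[0,0,0]},
    {"slide":[0,0,0],"dr":[0,0,0]},
  ],
  hand=-1,
  newtons=30,
)

```text
clock: 3.03
eef_pos: [408.7, -228.5, 128.7]
orientation: [[0.056, 0.787, 0.615], [0.998, -0.044, -0.034], [0.0, 0.616, -0.788]]
contact_force: [-2.1, 0.5, -0.2]
gripper_width: 10.6
finger_force: 29.3
```

>>> send_rows(
  increments=[
    {"slide":[0.007,0,0.044],"dr":[0,0,0]},
    {"slide":[0.018,-0.001,0.088],"dr":[0,0,0]},
    {"slide":[0.031,-0.002,0.131],"dr":[0,0,0]},
    {"slide":[0.048,-0.003,0.173],"dr":[0,0,0]},
    {"slide":[0.067,-0.004,0.214],"dr":[0,0,0]},
    {"slide":[0.09,-0.005,0.253],"dr":[0,0,0]},
    {"slide":[0.09,-0.005,0.253],"dr":[0,0,0]},
    {"slide":[0.09,-0.005,0.253],"dr":[0,0,0]},
  ],
)

```text
clock: 3.7
eef_pos: [431.3, -229.9, 192.1]
orientation: [[0.055, 0.787, 0.615], [0.998, -0.043, -0.035], [-0.001, 0.616, -0.788]]
contact_force: [-2.8, -1.6, -2.2]
gripper_width: 10.5
finger_force: 29.5
```

>>> send_rows(
  increments=[
    {"slide":[0.025,-0.001,0.038],"dr":[0,0,0]},
    {"slide":[0.052,-0.003,0.073],"dr":[0,0,0]},
    {"slide":[0.082,-0.005,0.107],"dr":[0,0,0]},
    {"slide":[0.114,-0.006,0.138],"dr":[0,0,0]},
    {"slide":[0.148,-0.008,0.168],"dr":[0,0,0]},
    {"slide":[0.184,-0.01,0.195],"dr":[0,0,0]},
    {"slide":[0.222,-0.012,0.219],"dr":[0,0,0]},
    {"slide":[0.262,-0.015,0.24],"dr":[0,0,0]},
    {"slide":[0.303,-0.017,0.259],"dr":[0,0,0]},
    {"slide":[0.356,-0.02,0.278],"dr":[0,0,0]},
    {"slide":[0.388,-0.022,0.288],"dr":[0,0,0]},
    {"slide":[0.388,-0.022,0.288],"dr":[0,0,0]},
  ],
)

```text
clock: 4.7
eef_pos: [530.4, -235.6, 265.1]
orientation: [[0.054, 0.785, 0.617], [0.999, -0.042, -0.034], [-0.001, 0.618, -0.787]]
contact_force: [-2.4, 0.3, 2.5]
gripper_width: 10.6
finger_force: 30.5
```

Run:
```python
from h import *
s=manip.sense();print(s['eef_pos'],s['contact_force'])
shot('side','s2');shot('top','t2')
im=np.hstack([cv2.imread('pics/s2.png')[50:220,210:380],cv2.imread('pics/t2.png')[100:270,240:410]])
cv2.imwrite('pics/c2.png',cv2.resize(im,None,fx=2.3,fy=2.3,interpolation=cv2.INTER_CUBIC))
```

```text
[ 530.3997335  -235.58397928  265.11700207] [-2.42318308  0.26171823  2.49444746]
```

View pics/c2.png

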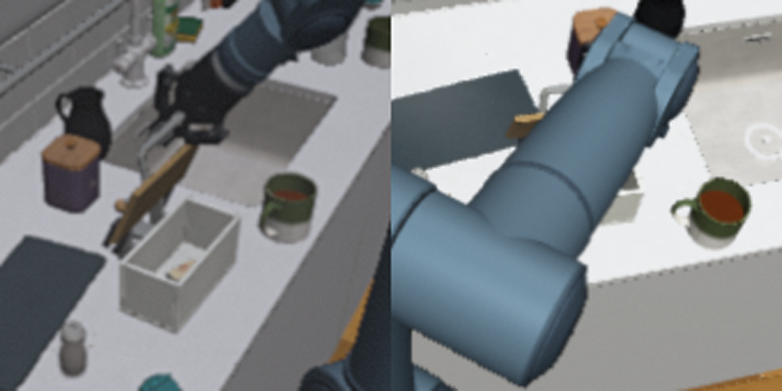

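>>> send_rows(
  increments=[
    {"slide":[0,0,0],"dr":[0,0,0]},
    {"slide":[-0.003,0,0.007],"dr":[0,0,0]},
    {"slide":[-0.006,0,0.015],"dr":[0,0,0]},
    {"slide":[-0.009,0,0.022],"dr":[0,0,0]},
    {"slide":[-0.009,0,0.022],"dr":[0,0,0]},
    {"slide":[-0.009,0,0.022],"dr":[0,0,0]},
  ],
)

```text
clock: 5.3
eef_pos: [525.7, -235.2, 269.2]
orientation: [[0.056, 0.787, 0.615], [0.998, -0.044, -0.034], [0.001, 0.615, -0.788]]
contact_force: [0.1, -1.3, -5.4]
gripper_width: 10.8
finger_force: 29.8
```

>>> send_rows(
  increments=[
    {"slide":[-0.003,0,0.007],"dr":[0,0,0]},
    {"slide":[-0.006,0,0.015],"dr":[0,0,0]},
    {"slide":[-0.006,0,0.015],"dr":[0,0,0]},
    {"slide":[-0.006,0,0.015],"dr":[0,0,0]},
  ],
)

```text
clock: 5.63
eef_pos: [524.8, -235.5, 273.8]
orientation: [[0.056, 0.786, 0.615], [0.998, -0.044, -0.034], [-0.0, 0.616, -0.787]]
contact_force: [-0.0, 0.7, -4.4]
gripper_width: 10.8
finger_force: 29.8
```

Force is just the lid's weight; keep drawing.

>>> send_rows(
  increments=[
    {"slide":[-0.003,0,0.007],"dr":[0,0,0]},
    {"slide":[-0.006,0,0.015],"dr":[0,0,0]},
    {"slide":[-0.009,0,0.022],"dr":[0,0,0]},
    {"slide":[-0.009,0,0.022],"dr":[0,0,0]},
    {"slide":[-0.009,0,0.022],"dr":[0,0,0]},
  ],
)

```text
clock: 6.05
eef_pos: [522.5, -235.5, 279.4]
orientation: [[0.056, 0.786, 0.616], [0.998, -0.044, -0.035], [-0.0, 0.617, -0.787]]
contact_force: [0.3, 0.3, -5.1]
gripper_width: 10.7
finger_force: 29.8
```

>>> send_rows(
  increments=[
    {"slide":[-0.003,0,0.007],"dr":[0,0,0]},
    {"slide":[-0.006,0,0.015],"dr":[0,0,0]},
    {"slide":[-0.009,0,0.022],"dr":[0,0,0]},
    {"slide":[-0.009,0,0.022],"dr":[0,0,0]},
    {"slide":[-0.009,0,0.022],"dr":[0,0,0]},
  ],
)

```text
clock: 6.47
eef_pos: [520.3, -235.5, 284.9]
orientation: [[0.056, 0.786, 0.616], [0.998, -0.044, -0.034], [-0.0, 0.617, -0.787]]
contact_force: [-0.0, -0.6, -4.9]
gripper_width: 11.0
finger_force: 29.8
```

>>> send_rows(
  increments=[
    {"slide":[-0.003,0,0.007],"dr":[0,0,0]},
    {"slide":[-0.006,0,0.015],"dr":[0,0,0]},
    {"slide":[-0.009,0,0.022],"dr":[0,0,0]},
    {"slide":[-0.009,0,0.022],"dr":[0,0,0]},
    {"slide":[-0.009,0,0.022],"dr":[0,0,0]},
  ],
)

```text
clock: 6.88
eef_pos: [518.1, -235.6, 290.4]
orientation: [[0.056, 0.786, 0.616], [0.998, -0.044, -0.035], [-0.0, 0.617, -0.787]]
contact_force: [-0.2, -0.5, -5.3]
gripper_width: 10.7
finger_force: 29.8
```

>>> send_rows(
  increments=[
    {"slide":[-0.003,0,0.007],"dr":[0,0,0]},
    {"slide":[-0.006,0,0.015],"dr":[0,0,0]},
    {"slide":[-0.009,0,0.022],"dr":[0,0,0]},
    {"slide":[-0.012,0,0.03],"dr":[0,0,0]},
    {"slide":[-0.012,0,0.03],"dr":[0,0,0]},
    {"slide":[-0.012,0,0.03],"dr":[0,0,0]},
  ],
)

```text
clock: 7.38
eef_pos: [515.1, -235.6, 297.9]
orientation: [[0.056, 0.786, 0.616], [0.998, -0.043, -0.035], [-0.0, 0.617, -0.787]]
contact_force: [-0.7, -0.9, -5.6]
gripper_width: 10.6
finger_force: 29.8
```

>>> send_rows(
  increments=[
    {"slide":[-0.006,0,0.015],"dr":[0,0,0]},
    {"slide":[-0.012,0,0.03],"dr":[0,0,0]},
    {"slide":[-0.018,0,0.045],"dr":[0,0,0]},
    {"slide":[-0.024,0,0.06],"dr":[0,0,0]},
    {"slide":[-0.024,0,0.06],"dr":[0,0,0]},
    {"slide":[-0.024,0,0.06],"dr":[0,0,0]},
  ],
)

```text
clock: 7.88
eef_pos: [509.1, -235.7, 313.3]
orientation: [[0.056, 0.786, 0.616], [0.998, -0.043, -0.035], [-0.001, 0.617, -0.787]]
contact_force: [0.4, -0.2, -5.0]
gripper_width: 10.5
finger_force: 29.8
```

Run:
```python
from h import *
shot('side','s3')
im=cv2.imread('pics/s3.png')[40:220,190:380]
cv2.imwrite('pics/c3.png',cv2.resize(im,None,fx=3,fy=3,interpolation=cv2.INTER_CUBIC))
```

```text
(no output)
```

View pics/c3.png

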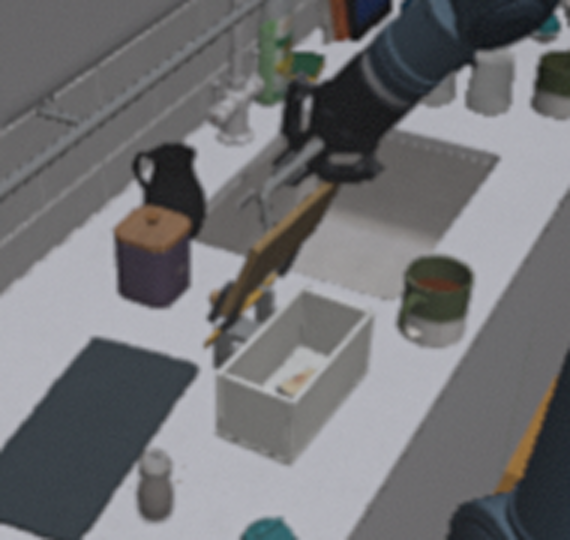

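>>> send_rows(
  increments=[
    {"slide":[-0.01,0,0.05],"dr":[0,0,0]},
    {"slide":[-0.02,0,0.1],"dr":[0,0,0]},
    {"slide":[-0.03,0,0.15],"dr":[0,0,0]},
    {"slide":[-0.04,0,0.2],"dr":[0,0,0]},
    {"slide":[-0.05,0,0.25],"dr":[0,0,0]},
    {"slide":[-0.06,0,0.3],"dr":[0,0,0]},
    {"slide":[-0.06,0,0.3],"dr":[0,0,0]},
  ],
)

```text
clock: 8.52
eef_pos: [494.7, -236.2, 390.8]
orientation: [[0.056, 0.784, 0.618], [0.998, -0.042, -0.037], [-0.003, 0.619, -0.785]]
contact_force: [0.6, -0.1, -5.3]
gripper_width: 10.6
finger_force: 29.8
```

>>> send_rows(
  increments=[
    {"slide":[0,0.05,0],"dr":[0,0,0]},
    {"slide":[0,0.12,0],"dr":[0,0,0]},
    {"slide":[0,0.2,0],"dr":[0,0,0]},
    {"slide":[0,0.28,0],"dr":[0,0,0]},
    {"slide":[0,0.36,0],"dr":[0,0,0]},
    {"slide":[0,0.44,0],"dr":[0,0,0]},
    {"slide":[0,0.52,0],"dr":[0,0,0]},
    {"slide":[0,0.6,0],"dr":[0,0,0]},
    {"slide":[0,0.68,0],"dr":[0,0,0]},
    {"slide":[0,0.76,0],"dr":[0,0,0]},
    {"slide":[0,0.84,0],"dr":[0,0,0]},
    {"slide":[0,0.92,0],"dr":[0,0,0]},
  ],
)

```text
clock: 9.52
eef_pos: [492.7, -3.3, 385.5]
orientation: [[0.054, 0.788, 0.614], [0.999, -0.044, -0.032], [0.002, 0.614, -0.789]]
contact_force: [0.4, 0.5, -5.2]
gripper_width: 11.0
finger_force: 29.8
```

>>> send_rows(
  increments=[
    {"slide":[0,0.08,0],"dr":[0,0,0]},
    {"slide":[0,0.16,0],"dr":[0,0,0]},
    {"slide":[0,0.24,0],"dr":[0,0,0]},
    {"slide":[0,0.32,0],"dr":[0,0,0]},
    {"slide":[0,0.4,0],"dr":[0,0,0]},
    {"slide":[0,0.48,0],"dr":[0,0,0]},
    {"slide":[0,0.56,0],"dr":[0,0,0]},
    {"slide":[0,0.64,0],"dr":[0,0,0]},
    {"slide":[0,0.72,0],"dr":[0,0,0]},
    {"slide":[0,0.8,0],"dr":[0,0,0]},
    {"slide":[0,0.88,0],"dr":[0,0,0]},
    {"slide":[0,0.94,0],"dr":[0,0,0]},
  ],
)

```text
clock: 10.52
eef_pos: [492.4, 232.2, 385.3]
orientation: [[0.052, 0.789, 0.613], [0.999, -0.042, -0.031], [0.002, 0.613, -0.79]]
contact_force: [0.4, 0.1, -4.0]
gripper_width: 10.7
finger_force: 29.8
```

Run:
```python
from h import *
s=manip.sense();print(s['eef_pos'])
for n in('side','top'):
    im,d=shot(n,n[0]+'4');P=cloud(n,d)
    hsv=cv2.cvtColor(im,cv2.COLOR_BGR2HSV)
    m=(d>0)&(P[...,2]>140)&(P[...,2]<400)&(abs(P[...,1]-230)<130)&(abs(P[...,0]-520)<120)&(hsv[...,0]>5)&(hsv[...,0]<25)&(hsv[...,1]>60)
    Q=P[m];print(n,len(Q))
    if len(Q)>50:
        c=Q.mean(0);v=np.linalg.svd(Q-c)[2][2];print(c,v,np.degrees(np.arccos(abs(v[2]))),Q.min(0),Q.max(0))
im=np.hstack([cv2.imread('pics/s4.png')[110:350,110:360],cv2.imread('pics/t4.png')[100:340,130:380]])
cv2.imwrite('pics/c4.png',cv2.resize(im,None,fx=1.6,fy=1.6,interpolation=cv2.INTER_CUBIC))
```

```text
[492.38828105 232.21473762 385.27843689]
side 974
[488.88611758 260.46419225 306.79367279] [ 0.93997353 -0.05957336  0.3360071 ] 70.36620943839188 [443.1406385  137.25971437 250.69489344] [518.11314201 331.59140147 388.14568038]
top 86
[489.1728081  317.24110164 317.12421408] [ 0.94677217 -0.08969205  0.30915658] 71.99159068912236 [476.4044215  302.88885485 258.2451573 ] [511.43726722 330.65448175 350.80210354]
```

View pics/c4.png

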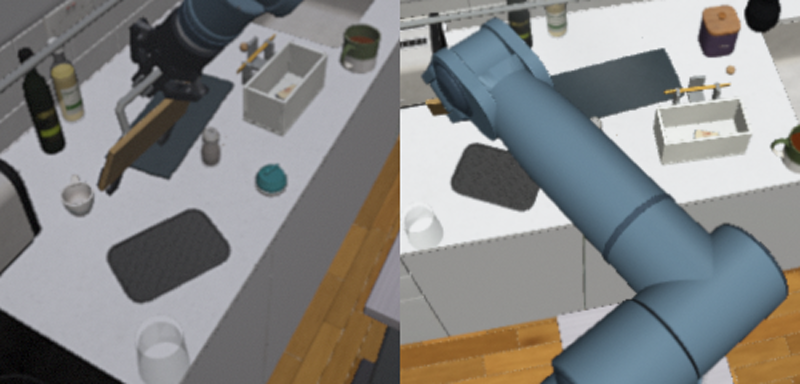

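>>> send_rows(
  increments=[
    {"slide":[0,0,-0.05],"dr":[0,0,0]},
    {"slide":[0,0,-0.12],"dr":[0,0,0]},
    {"slide":[0,0,-0.2],"dr":[0,0,0]},
    {"slide":[0.02,0,-0.28],"dr":[0,0,0]},
    {"slide":[0.06,-0.003,-0.36],"dr":[0,0,0]},
    {"slide":[0.1,-0.005,-0.44],"dr":[0,0,0]},
    {"slide":[0.14,-0.006,-0.52],"dr":[0,0,0]},
    {"slide":[0.18,-0.008,-0.58],"dr":[0,0,0]},
    {"slide":[0.22,-0.01,-0.64],"dr":[0,0,0]},
    {"slide":[0.26,-0.011,-0.7],"dr":[0,0,0]},
    {"slide":[0.26,-0.011,-0.72],"dr":[0,0,0]},
    {"slide":[0.26,-0.011,-0.72],"dr":[0,0,0]},
  ],
)

```text
clock: 11.62
eef_pos: [556.7, 225.8, 204.1]
orientation: [[0.056, 0.79, 0.611], [0.998, -0.043, -0.036], [-0.002, 0.612, -0.791]]
contact_force: [-1.0, -0.8, -5.2]
gripper_width: 10.5
finger_force: 29.8
```

>>> send_rows(
  increments=[
    {"slide":[0,0,-0.01],"dr":[0,0,0]},
    {"slide":[0,0,-0.02],"dr":[0,0,0]},
    {"slide":[0,0,-0.03],"dr":[0,0,0]},
    {"slide":[0,0,-0.04],"dr":[0,0,0]},
    {"slide":[0,0,-0.04],"dr":[0,0,0]},
    {"slide":[0,0,-0.04],"dr":[0,0,0]},
  ],
)

```text
clock: 12.12
eef_pos: [558.8, 226.9, 197.6]
orientation: [[0.055, 0.786, 0.615], [0.998, -0.044, -0.034], [-0.0, 0.616, -0.788]]
contact_force: [0.5, 0.7, -5.3]
gripper_width: 11.0
finger_force: 29.8
```

>>> send_rows(
  increments=[
    {"slide":[-0.002,0.01,-0.01],"dr":[0,0,0]},
    {"slide":[-0.004,0.01,-0.02],"dr":[0,0,0]},
    {"slide":[-0.006,0.01,-0.03],"dr":[0,0,0]},
    {"slide":[-0.006,0.01,-0.04],"dr":[0,0,0]},
    {"slide":[-0.006,0.01,-0.05],"dr":[0,0,0]},
    {"slide":[-0.006,0.01,-0.05],"dr":[0,0,0]},
    {"slide":[-0.006,0.01,-0.05],"dr":[0,0,0]},
  ],
  newtons=20,
)

```text
clock: 12.7
eef_pos: [557.5, 229.3, 184.9]
orientation: [[0.056, 0.786, 0.615], [0.998, -0.044, -0.034], [-0.0, 0.616, -0.788]]
contact_force: [0.5, 0.4, -4.6]
gripper_width: 10.9
finger_force: 29.9
```

>>> send_rows(
  increments=[
    {"slide":[-0.032,0.002,-0.014],"dr":[0,0.015,0]},
    {"slide":[-0.064,0.004,-0.025],"dr":[0,0.03,0]},
    {"slide":[-0.095,0.005,-0.035],"dr":[0,0.045,0]},
    {"slide":[-0.126,0.007,-0.045],"dr":[0,0.06,0]},
    {"slide":[-0.156,0.009,-0.057],"dr":[0,0.08,0]},
    {"slide":[-0.187,0.01,-0.069],"dr":[0,0.1,0]},
    {"slide":[-0.216,0.012,-0.084],"dr":[0,0.115,0]},
    {"slide":[-0.245,0.014,-0.099],"dr":[0,0.13,0]},
    {"slide":[-0.245,0.014,-0.099],"dr":[0,0.13,0]},
  ],
)

```text
clock: 13.45
eef_pos: [497.7, 233.5, 162.4]
orientation: [[0.054, 0.893, 0.446], [0.998, -0.044, -0.033], [-0.01, 0.447, -0.894]]
contact_force: [-3.8, -1.0, 5.4]
gripper_width: 10.8
finger_force: 30.5
```

```bash
cat > lid.py <<'E'
from h import *
s=manip.sense();print(s['eef_pos'],s['contact_force'])
for n in('side','top'):
    im,d=manip.grab_frame(n);P=cloud(n,d)
    hsv=cv2.cvtColor(im,cv2.COLOR_BGR2HSV)
    m=(d>0)&(P[...,2]>10)&(P[...,2]<400)&(abs(P[...,1]-230)<130)&(abs(P[...,0]-500)<150)&(hsv[...,0]>5)&(hsv[...,0]<25)&(hsv[...,1]>60)
    Q=P[m];print(n,len(Q))
    if len(Q)>50:
        c=Q.mean(0);v=np.linalg.svd(Q-c)[2][2];print(c,v,np.degrees(np.arccos(abs(v[2]))),Q.min(0),Q.max(0))
        r=cv2.minAreaRect(Q[:,:2].astype(np.float32));print(r)
E
python3 lid.py
```

```text
[497.68829128 233.5332039  162.38303469] [-3.77758441 -1.02137666  5.38422554]
side 393
[518.77353116 281.01991997  99.07335811] [-0.73526817  0.02053839 -0.67746505] 47.354130983436804 [458.52429362 202.60778954  34.10047699] [577.74826768 331.63526157 182.48790873]
((520.8674926757812, 271.2890319824219), (139.14193725585938, 91.289306640625), 63.02183532714844)
top 54
[521.30855822 311.16577381  99.84863977] [ 0.73059856 -0.05243634  0.68079085] 47.09452626000075 [494.98144521 294.3756425   48.17775   ] [568.06235    325.03769419 124.7762306 ]
((531.4774780273438, 308.2344665527344), (30.67850112915039, 72.05198669433594), 87.09232330322266)
```

>>> send_rows(
  increments=[
    {"slide":[-0.028,0.002,-0.012],"dr":[0,0.01,0]},
    {"slide":[-0.056,0.003,-0.03],"dr":[0,0.02,0]},
    {"slide":[-0.082,0.005,-0.05],"dr":[0,0.035,0]},
    {"slide":[-0.108,0.006,-0.07],"dr":[0,0.05,0]},
    {"slide":[-0.132,0.007,-0.091],"dr":[0,0.065,0]},
    {"slide":[-0.156,0.009,-0.112],"dr":[0,0.08,0]},
    {"slide":[-0.178,0.01,-0.136],"dr":[0,0.09,0]},
    {"slide":[-0.2,0.011,-0.16],"dr":[0,0.1,0]},
    {"slide":[-0.22,0.012,-0.186],"dr":[0,0.11,0]},
    {"slide":[-0.24,0.013,-0.211],"dr":[0,0.12,0]},
    {"slide":[-0.262,0.015,-0.238],"dr":[0,0.13,0]},
    {"slide":[-0.262,0.015,-0.238],"dr":[0,0.13,0]},
  ],
)

```text
clock: 14.55
eef_pos: [429.5, 236.1, 99.2]
orientation: [[0.051, 0.967, 0.249], [0.998, -0.043, -0.035], [-0.023, 0.25, -0.968]]
contact_force: [1.8, -0.7, -1.9]
gripper_width: 10.4
finger_force: 28.7
```

```bash
python3 lid.py
```

```text
[429.5060916  236.13444304  99.18375774] [ 1.77312136 -0.66958967 -1.88667918]
side 1214
[501.95655314 264.29060467  44.1996447 ] [0.45434034 0.01508889 0.89070039] 27.038610217800233 [406.52251398 155.55249733  18.40590387] [554.9504548  333.9595002  164.26320133]
((479.5819091796875, 245.5070343017578), (175.38397216796875, 146.7728729248047), 87.96885681152344)
top 166
[489.6956648  309.93585947  49.91703498] [-0.42425125 -0.29929383 -0.85465436] 31.278428891614748 [380.81945457 204.73511677  12.35092877] [551.61060324 335.73524872 215.85283377]
((459.128173828125, 269.25628662109375), (194.1174774169922, 84.41996765136719), 51.00484085083008)
```

>>> send_rows(
  increments=[
    {"slide":[-0.024,0.002,-0.036],"dr":[0,0,0]},
    {"slide":[-0.047,0.003,-0.072],"dr":[0,0,0]},
    {"slide":[-0.059,0.004,-0.098],"dr":[0,0,0]},
    {"slide":[-0.071,0.004,-0.123],"dr":[0,0,0]},
    {"slide":[-0.081,0.005,-0.15],"dr":[0,0,0]},
    {"slide":[-0.09,0.006,-0.177],"dr":[0,0,0]},
    {"slide":[-0.094,0.007,-0.19],"dr":[0,0,0]},
    {"slide":[-0.098,0.008,-0.205],"dr":[0,0,0]},
    {"slide":[-0.1,0.008,-0.22],"dr":[0,0,0]},
    {"slide":[-0.1,0.008,-0.22],"dr":[0,0,0]},
    {"slide":[-0.1,0.008,-0.22],"dr":[0,0,0]},
  ],
)

```text
clock: 15.57
eef_pos: [405.3, 238.7, 45.8]
orientation: [[0.05, 0.967, 0.251], [0.998, -0.043, -0.034], [-0.022, 0.253, -0.967]]
contact_force: [-1.8, -0.2, 3.7]
gripper_width: 11.3
finger_force: 28.2
```

```bash
sed -i 's/P\[...,2\]<400/P[...,2]<60/' lid.py; python3 lid.py
```

```text
[405.25446753 238.70393695  45.80459175] [-1.83934439 -0.24016485  3.72440013]
side 1689
[495.14125923 253.43765265  15.93174919] [0.00600817 0.00507848 0.99996905] 0.4507486146372197 [422.11135617 128.38614871  10.44739686] [548.24463025 333.97616839  52.50868213]
((481.9346008300781, 232.3851318359375), (202.74290466308594, 121.24726104736328), 85.4568862915039)
top 106
[467.33728763 317.89201308  16.75446544] [0.02075103 0.13085671 0.9911841 ] 7.613609456731212 [437.438505   299.94292367  10.04267139] [505.5253753  333.11103771  26.79766663]
((472.1590576171875, 317.0710144042969), (68.3084945678711, 29.663209915161133), 5.658044338226318)
```

>>> send_rows(
  increments=[
    {"slide":[-0.001,0,-0.006],"dr":[0,0,0]},
    {"slide":[-0.002,0,-0.012],"dr":[0,0,0]},
    {"slide":[-0.002,0,-0.012],"dr":[0,0,0]},
    {"slide":[-0.002,0,-0.012],"dr":[0,0,0]},
  ],
)

```text
clock: 16.0
eef_pos: [403.3, 238.9, 43.0]
orientation: [[0.049, 0.967, 0.249], [0.999, -0.042, -0.033], [-0.021, 0.25, -0.968]]
contact_force: [-10.9, 0.6, 16.4]
gripper_width: 10.5
finger_force: 29.8
```

>>> send_rows(
  increments=[
    {"slide":[0.002,0,0.01],"dr":[0,0,0]},
    {"slide":[0.002,0,0.01],"dr":[0,0,0]},
    {"slide":[0.002,0,0.01],"dr":[0,0,0]},
  ],
)

```text
clock: 16.25
eef_pos: [405.5, 238.7, 45.5]
orientation: [[0.051, 0.966, 0.252], [0.998, -0.044, -0.034], [-0.022, 0.253, -0.967]]
contact_force: [-3.4, 0.5, 8.8]
gripper_width: 10.7
finger_force: 28.8
```

>>> send_rows(
  increments=[
    {"slide":[0,0,0],"dr":[0,0,0]},
    {"slide":[0,0,0],"dr":[0,0,0]},
    {"slide":[0,0,0],"dr":[0,0,0]},
    {"slide":[0,0,0],"dr":[0,0,0]},
    {"slide":[0,0,0],"dr":[0,0,0]},
    {"slide":[0,0,0],"dr":[0,0,0]},
  ],
  hand=-0.45,
)

```text
clock: 16.75
eef_pos: [405.7, 238.5, 45.2]
orientation: [[0.051, 0.966, 0.252], [0.998, -0.044, -0.034], [-0.022, 0.253, -0.967]]
contact_force: [1.0, 0.5, -0.4]
gripper_width: 23.3
finger_force: 0.0
```

Released; retract along the tool axis.

>>> send_rows(
  increments=[
    {"slide":[-0.02,0.003,0.077],"dr":[0,0,0]},
    {"slide":[-0.04,0.005,0.155],"dr":[0,0,0]},
    {"slide":[-0.06,0.008,0.232],"dr":[0,0,0]},
    {"slide":[-0.08,0.01,0.31],"dr":[0,0,0]},
    {"slide":[-0.12,0.013,0.45],"dr":[0,0,0]},
    {"slide":[-0.15,0.013,0.6],"dr":[0,0,0]},
    {"slide":[-0.15,0.013,0.6],"dr":[0,0,0]},
    {"slide":[-0.15,0.013,0.6],"dr":[0,0,0]},
  ],
)

```text
clock: 17.42
eef_pos: [369.8, 243.0, 198.1]
orientation: [[0.05, 0.965, 0.257], [0.999, -0.044, -0.031], [-0.019, 0.258, -0.966]]
contact_force: [-0.2, 0.0, 0.0]
gripper_width: 23.5
finger_force: 0.0
```

```bash
python3 lid.py
python3 - <<'E'
from h import *
shot('side','s5');shot('top','t5')
im=np.hstack([cv2.imread('pics/s5.png')[110:350,110:360],cv2.imread('pics/t5.png')[100:340,130:380]])
cv2.imwrite('pics/c5.png',cv2.resize(im,None,fx=1.6,fy=1.6,interpolation=cv2.INTER_CUBIC))
E
```

```text
[369.79112777 243.04619885 198.08363662] [-0.16819814  0.04034103  0.02449146]
side 2077
[489.52951523 238.33598076  16.04553628] [0.00101866 0.00327831 0.99999411] 0.19669272535118446 [433.07941945 129.40686885  10.30464098] [546.36682887 333.43209335  22.36573807]
((489.2776794433594, 231.00071716308594), (203.65463256835938, 106.24803924560547), 86.92027282714844)
top 203
[462.72013789 284.66592193  16.83320192] [ 0.01162243 -0.0037941   0.99992526] 0.700518109289417 [433.60122612 198.38952744  10.01262531] [527.20736853 333.14238465  26.18789024]
((455.1234130859375, 277.5943908691406), (155.4993896484375, 74.25651550292969), 58.74013137817383)
```

View pics/c5.png

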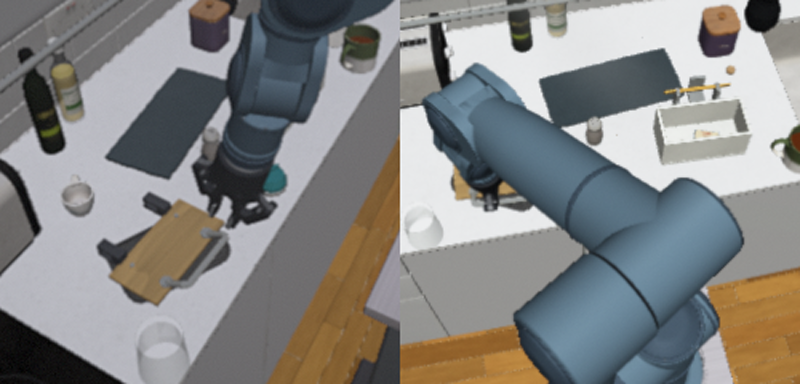

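The lid lies flat (0.2°) with its centre at (489, 231), within 3 mm of the tray centre, top side up. The gripper is clear of it, and the chest and the bystanders are in place.

```bash
python3 -c "
from workcell import manip
print(manip.close_job())"
```

```text
the job is handed in; nothing more can be done
None
```

The lid came off its hinge pins freely at about 68° and now lies flat, top side up, about 3 mm from the tray's centre and released; the chest and bystanders look unmoved in the last pictures, and the job was handed in at about 18 s (no verdict was returned).

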